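Sort shrimp tubes into the rinse tray between shutting and reopening its feed

TASK

Turn the blue lever of the rinse tray's feed valve fully shut, and with the feed shut lay every loose ceramic shrimp tube in the tray, each flat on the floor of the row that fits its length (short tubes in the narrow row, middle ones in the middle row, long ones in the wide row) and square across that row between its ribs, side by side and not stacked. Once all the tubes are in, turn the lever fully open again to start the rinse. Leave the other things on the mat and the turntable where they are.

Things in the scene. Friction and masses are not known exactly. Their poses are not given: they have to be found in the camera images.
- tray: White rinse tray fixed to the mat, 188 mm (its x) by 304 mm (its y). Origin: centre of its underside, on the mat. Floor 4 mm thick; outer walls and the two blue ribs are 4 mm thick and stand 14 mm above the mat (10 mm above the floor). The ribs run along the tray's x, making three rows side by side across its y, each 180 mm long. The feed pipe, valve and filter are fixed to it.
- spray_bar (a point): Middle of the grey spray bar along the tray's far (+x) side, outside its wall: a pipe along the tray's y, 20 mm thick, its top 55 mm above the mat, 112 to 132 mm from the tray's centre. The feed pipe from the valve, equally thick and high, joins it round the tray's right far corner.
- row_short (a point): Centre of the floor of the narrow row (76 mm wide, for the 60 mm tubes), the leftmost (+y); 4 mm above the mat; axes as the tray's: x along the row, y across it. A tube lies square when its length is along y.
- row_mid (a point): Centre of the floor of the middle row (96 mm wide, for the 80 mm tubes), axes as the tray's.
- row_long (a point): Centre of the floor of the wide row (116 mm wide, for the 100 mm tubes), the rightmost (-y), axes as the tray's. Each row has room for two tubes side by side with a finger's room around them, for instance with their centres 42 mm either side of this point along x.
- feed_valve (a joint): Angle of the blue lever of the ball valve on the feed pipe, right (-y) of the tray. 0 = shut: lever across the pipe, pointing along the tray's -x (to the robot). 1.571 = fully open: lever in line with the pipe, pointing along the tray's +y (to the tray); it opens clockwise from above. Stops at both ends; starts at 1.25 to 1.57. Stays where it is left; takes about 3 N at its tip to turn.
- valve_tip (a point): On the lever's centreline and at mid thickness (79 mm above the mat), 90 mm from the turning axis, 10 mm short of its free end; its -x axis points outwards along the lever. The lever is a flat bar 20 mm wide, 10 mm thick, its top 84 mm above the mat. The pipe under it has its top at 55 mm, valve body and nuts at 65 mm.
- valve_axis (a point): Point on the lever's upright turning axis, 79 mm above the mat; axes as the tray's.
- short_a: Short terracotta-coloured ceramic shrimp tube, 60 mm long, octagonal, 36 mm across its flats, open bore 28 mm, about 56 g. Origin: its very centre (18 mm above what it lies on); its x axis runs along its length. Lies on one of its eight flats, so two flats stand upright for the fingers. May be absent.
- short_b: Short terracotta-coloured ceramic shrimp tube, 60 mm long, octagonal, 36 mm across its flats, open bore 28 mm, about 56 g. Origin: its very centre (18 mm above what it lies on); its x axis runs along its length. Lies on one of its eight flats, so two flats stand upright for the fingers. May be absent.
- mid_a: Middle-length terracotta-coloured ceramic shrimp tube, 80 mm long, octagonal, 36 mm across its flats, open bore 28 mm, about 74 g. Origin: its very centre (18 mm above what it lies on); its x axis runs along its length. Lies on one of its eight flats, so two flats stand upright for the fingers. May be absent.
- mid_b: Middle-length terracotta-coloured ceramic shrimp tube, 80 mm long, octagonal, 36 mm across its flats, open bore 28 mm, about 74 g. Origin: its very centre (18 mm above what it lies on); its x axis runs along its length. Lies on one of its eight flats, so two flats stand upright for the fingers. May be absent.
- long_a: Long terracotta-coloured ceramic shrimp tube, 100 mm long, octagonal, 36 mm across its flats, open bore 28 mm, about 93 g. Origin: its very centre (18 mm above what it lies on); its x axis runs along its length. Lies on one of its eight flats, so two flats stand upright for the fingers. May be absent.
- long_b: Long terracotta-coloured ceramic shrimp tube, 100 mm long, octagonal, 36 mm across its flats, open bore 28 mm, about 93 g. Origin: its very centre (18 mm above what it lies on); its x axis runs along its length. Lies on one of its eight flats, so two flats stand upright for the fingers. May be absent.
- magnet: Bystander: algae-scraper magnet, black with a blue grip, 70 x 42 x 32 mm, origin under its centre, lying on the mat right of the tray, near where the shut lever points.
- dish: Bystander: white ceramic feeding dish, 64 mm across, 20 mm high, origin under its centre, among the tubes.
- media_jar: Bystander: closed white media jar, 72 mm across, 95 mm high, on the white turntable (210 mm across, its top 22 mm above the mat) at the left.
- bubble_counter: Bystander: upright glass CO2 bubble counter with brass ends, 38 mm foot, 98 mm high, on the turntable.
- check_valve: Bystander: green plastic check valve, 66 mm long, on the turntable.
- tweezers: Bystander: steel planting tweezers, about 195 mm long, 10 mm high, lying on the mat between the robot and the tray.
Not all that is in view belongs to the job. What is shaped like the mid_a but purple or red is not meant.

How it is judged (in metres and radians):
On the way, in this order (a step that is already met when the one before it is completed fails the run):
1. the feed valve is fully shut (within 0.1 rad of its shut stop) (value of joint feed_valve below 0.1 rad), for 0.2 s.
2. with the feed still shut, every tube lies flat and square in the row of its length (value of joint feed_valve below 0.15 rad and x of short_a in the frame of row_short between -0.08 and 0.08 m and y of short_a in the frame of row_short between -0.015 and 0.015 m and z of short_a in the frame of row_short between 0.012 and 0.0215 m and angle between the x axis of each of short_a, short_b, mid_a, mid_b, long_a, long_b and the y axis of tray, either way round below 0.3 rad and x of short_b in the frame of row_short between -0.08 and 0.08 m and y of short_b in the frame of row_short between -0.015 and 0.015 m and z of short_b in the frame of row_short between 0.012 and 0.0215 m and x of mid_a in the frame of row_mid between -0.08 and 0.08 m and y of mid_a in the frame of row_mid between -0.015 and 0.015 m and z of mid_a in the frame of row_mid between 0.012 and 0.0215 m and x of mid_b in the frame of row_mid between -0.08 and 0.08 m and y of mid_b in the frame of row_mid between -0.015 and 0.015 m and z of mid_b in the frame of row_mid between 0.012 and 0.0215 m and x of long_a in the frame of row_long between -0.08 and 0.08 m and y of long_a in the frame of row_long between -0.015 and 0.015 m and z of long_a in the frame of row_long between 0.012 and 0.0215 m and x of long_b in the frame of row_long between -0.08 and 0.08 m and y of long_b in the frame of row_long between -0.015 and 0.015 m and z of long_b in the frame of row_long between 0.012 and 0.0215 m), for 0.2 s.
3. the feed valve is fully open again (within 0.1 rad of its open stop) (value of joint feed_valve above 1.47 rad), for 0.2 s.
At the end, for the whole second after the job is handed in: The lever is within 0.1 rad of its open stop, and every tube present lies at rest in the row of its own length: flat on the row's floor (centre 12 to 21.5 mm above it), within 15 mm of the row's centreline and 80 mm of its middle, square across it within 0.3 rad (value of joint feed_valve above 1.47 rad and x of short_a in the frame of row_short between -0.08 and 0.08 m and y of short_a in the frame of row_short between -0.015 and 0.015 m and z of short_a in the frame of row_short between 0.012 and 0.0215 m and angle between the x axis of each of short_a, short_b, mid_a, mid_b, long_a, long_b and the y axis of tray, either way round below 0.3 rad and x of short_b in the frame of row_short between -0.08 and 0.08 m and y of short_b in the frame of row_short between -0.015 and 0.015 m and z of short_b in the frame of row_short between 0.012 and 0.0215 m and x of mid_a in the frame of row_mid between -0.08 and 0.08 m and y of mid_a in the frame of row_mid between -0.015 and 0.015 m and z of mid_a in the frame of row_mid between 0.012 and 0.0215 m and x of mid_b in the frame of row_mid between -0.08 and 0.08 m and y of mid_b in the frame of row_mid between -0.015 and 0.015 m and z of mid_b in the frame of row_mid between 0.012 and 0.0215 m and x of long_a in the frame of row_long between -0.08 and 0.08 m and y of long_a in the frame of row_long between -0.015 and 0.015 m and z of long_a in the frame of row_long between 0.012 and 0.0215 m and x of long_b in the frame of row_long between -0.08 and 0.08 m and y of long_b in the frame of row_long between -0.015 and 0.015 m and z of long_b in the frame of row_long between 0.012 and 0.0215 m and linear speed of each of short_a, short_b, mid_a, mid_b, long_a, long_b below 0.02 m/s); the robot touches nothing.
It fails at once if the algae magnet or feeding dish is shoved more than 6 cm or tipped over (distance of any of magnet, dish from where it was at the start of the episode above 0.06 m or angle between any of magnet, dish's own z axis and vertical above 0.5 rad).
It fails at once if something on the turntable is shoved more than 4 cm or tipped over (distance of any of media_jar, bubble_counter, check_valve from where it was at the start of the episode above 0.04 m or angle between any of media_jar, bubble_counter's own z axis and vertical above 0.5 rad).
It fails at once if the tweezers are shoved more than 4 cm or tipped over (distance of tweezers from where it was at the start of the episode above 0.04 m or angle between tweezers's own z axis and vertical above 0.5 rad).
Of short_a, short_b, mid_a, mid_b, long_a, long_b only 4 to 6 are there at a start; the rules pass over those that are not, and their reading is None.
At some moment in a run one of short_a, short_b, mid_a, mid_b, long_a, long_b may be knocked a few centimetres aside while the robot is not near it.
Once in a run the grip may slacken for a moment while it holds something.
It also fails if it takes over 208 s, if anything falls off the work surface, if the arm or the gripper's body presses on something with over 40 N, if the wrist force passes 120 N, or if a joint passes its speed limit or range.

ROBOT

A 7-joint arm with a two-finger parallel gripper is mounted at the origin on the work surface. World frame = base frame: x ahead of the robot, y to its left, z up, the work surface at z = 0. Lengths are in mm, angles in rad, forces in N, time in s.
With the tool pointing down it reaches from about 400 to 875 mm from the base axis. Payload 19.3 kg.
Tool frame: the origin (TCP) lies where the fingers leave the gripper's body, on its centre line; the fingertips stand 73 mm ahead of it and the grasp point (between the pads) lies 54 mm ahead of it; z points along the fingers, y is the line along which they close (so a half turn about z gives the same grasp; the last joint's range is limited). The gripper opens to 85 mm and grips with 20 to 120 N. Pads are 22 mm wide; open, the fingers measure 114 mm over their backs; the gripper's body (76 mm by 85 mm) begins 54 mm behind the grasp point. The pads swing forward as they close: fully open they stand 13 mm farther back than shut.
Start: joints at [-1.376, 0.521, -0.036, 1.599, 0.021, 1.021, -0.113], TCP at [163.592, 603.203, 303.891] pointing down, gripper open.
Joint ranges: [-2.91, 2.91], [-0.3, 2.13], [-1.5, 1.42], [0.17, 2.43], [-1.26, 4.41], [0.16, 1.93], [-2.52, 2.52]. Speed limits (rad/s): [1.89, 1.89, 2.39, 2.39, 3.01, 3.01, 3.01].

INTERFACE

Orientations are given as a rotation vector (axis times angle).
In Python, from bench import robot gives the robot as it stands.
- The arm moves only by the shell command python3 -m creep 'ROWS' [OPENING] [FORCE]. ROWS is text: rows parted by semicolons, each of 6 numbers parted by spaces: the shift along the world's x, y, z normalised to -1 to 1, where 1 is 0.5 m, then the turn, a rotation vector about the world's x, y, z normalised to -1 to 1, where 1 is 0.5 rad. A call has 1 to 12 rows; each row is the pose to reach, as a shift and turn from the pose commanded when the call began; what a row does not reach only later rows make up. A row lasts 1/8 s, in which the tool goes at most 62.5 mm and 10.7 degrees, less where a joint would pass 70% of its speed; a pose out of reach is approached as far as the arm can. A call with a number of a shift or a turn outside -1 to 1 is refused whole. A call with a gripper value outside its range is refused whole. OPENING is the closure, from -1 (fully open) to 1 (shut), set as the call begins (- or left out, the last holds). The fingers move at their own pace and stop on an object; FORCE is the grip in N (left out, the last holds). Time passes only in rows, so rows that repeat a pose let the fingers close. It gives the time, the measured TCP pose, the force, the opening and the grip force at its end, in the units of the state.
- robot.get_obs(): the state, without advancing time (a new reading comes with each control period).
- robot.camera(name): name is "scene" or "top"; returns the picture (420x560x3 uint8, red, green, blue); there is no depth.
- robot.get_calibration(name): a dict with "fx", "fy", "cx", "cy" (pixels), "world_from_camera" (4x4, takes a point from camera to world coordinates). Camera axes: x right, y down, z forward; pixel columns grow to the right and rows downward; lengths in mm; the calibration is good to about 2 mm. A picture is of the moment at which its call begins. get_calibration takes no time and is no camera call.
- robot.close_job(): hands the job in; it is judged then, once.
The state is a dict: "time_s": time; "joint_positions": joint angles; "qd": joint speeds; "tau": joint torques, N m; "position": TCP position; "tcp_rot": TCP orientation; "force": force on the tool from outside, world axes, zero at the start; "wrist_torque": the same for the moment, N m; "finger_gap": finger opening in mm; "finger_force": force on a finger pad.
Only numpy, scipy, OpenCV 4.12 (cv2) and the standard library are available. Lean on these libraries where they do the work, as an engineer would, in place of code of your own. Each camera call takes 0.05 s, during which the arm holds its last target. There are 200 camera calls.

## Working session

There is one attempt and no reset: what is moved stays moved. The work goes in short steps, Python scripts to look and compute and a shell command to move; the robot and the scene stay as the last step left them, time stands still between calls to the robot, and variables do not carry over. Pictures are saved under pics/ and viewed, at most 14 in all, crops included, and the job is handed in when it is done.

```bash
ls; mkdir -p pics; python3 - <<'E'
from bench import robot
import cv2, numpy as np
for n in("scene","top"):
    im=robot.camera(n); cv2.imwrite(f"pics/{n}0.png",im[:,:,::-1])
    c=robot.get_calibration(n); print(n,{k:(np.round(v,3).tolist()) for k,v in c.items()})
o=robot.get_obs(); print(o)
E
```

```text
pics
scene {'fx': 420.396, 'fy': 420.396, 'cx': 273.921, 'cy': 206.336, 'world_from_camera': [[-0.605, 0.513, -0.609, 1247.684], [0.796, 0.397, -0.456, 621.882], [0.008, -0.761, -0.649, 794.462], [0.0, 0.0, 0.0, 1.0]]}
top {'fx': 405.554, 'fy': 405.554, 'cx': 274.452, 'cy': 207.996, 'world_from_camera': [[-0.016, -0.996, 0.092, 432.17], [-1.0, 0.016, 0.007, 107.614], [-0.008, -0.092, -0.996, 1404.834], [0.0, 0.0, 0.0, 1.0]]}
{'time_s': 0.1, 'joint_positions': array([-1.3762161 ,  0.52197285, -0.03628671,  1.59992094,  0.02120182,
        1.02111697, -0.11278118]), 'qd': array([ 0.00053343, -0.00227927,  0.00074278, -0.00112167, -0.00026294,
        0.0006285 ,  0.00137866]), 'tau': array([ 2.53458318e-03, -9.28482985e+01,  1.98333599e+00, -3.70529115e+01,
        1.81421632e-02,  5.34516977e-03,  8.33572767e-05]), 'position': array([163.55245609, 602.99362612, 303.38298599]), 'tcp_rot': array([-4.14738352e-01, -3.11405291e+00,  1.62169175e-03]), 'force': array([-1.28003003, -0.02943468,  0.0679378 ]), 'wrist_torque': array([-0.01356877, -0.02574943,  0.03291169]), 'finger_force': 0.0, 'finger_gap': 85.09122361566956}
```

View pics/scene0.png

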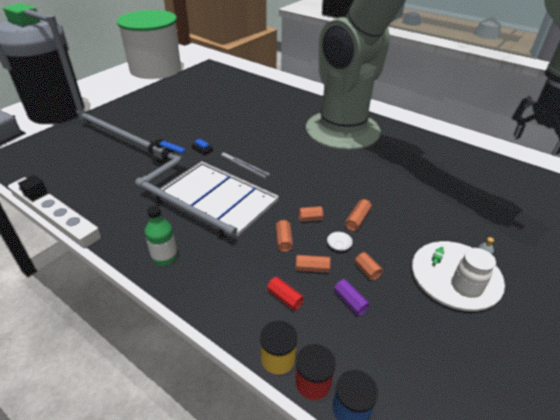

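View pics/top0.png

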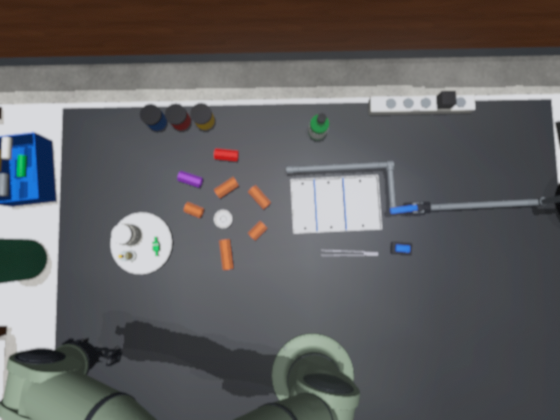

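The top view has five terracotta tubes, near (226,187), (260,197), (194,210), (258,231) and (226,254). The lookalikes are red (226,155) and purple (190,180). The dish is at (223,219), the lever at (404,210) and the magnet at (402,248).

```bash
cat > h.py <<'E'
import numpy as np, cv2
from bench import robot
def cast(n,uv,z):
    c=robot.get_calibration(n); T=np.array(c["world_from_camera"]); uv=np.atleast_2d(np.float64(uv))
    d=np.c_[(uv[:,0]-c["cx"])/c["fx"],(uv[:,1]-c["cy"])/c["fy"],np.ones(len(uv))]@T[:3,:3].T
    return (T[:3,3]+d*((z-T[2,3])/d[:,2])[:,None])[:,:2]
def comps(m,amin):
    k,l,s,c=cv2.connectedComponentsWithStats(m.astype(np.uint8))
    return [(s[i,4],l==i) for i in range(1,k) if s[i,4]>=amin]
def pts(m):
    y,x=np.nonzero(m); return np.c_[x,y].astype(float)
def axis(P):
    c=P.mean(0); w,v=np.linalg.eigh(np.cov((P-c).T)); a=v[:,1]
    return c,np.arctan2(a[1],a[0])%np.pi,np.sqrt(12*w[::-1])
def hsv(im): return cv2.cvtColor(im,cv2.COLOR_RGB2HSV)
def tubes(n,im=None):
    im=robot.camera(n) if im is None else im
    h=hsv(im); H,S,V=h[...,0],h[...,1],h[...,2]
    m=(H>=4)&(H<=14)&(S>130)&(V>70); out=[]
    for a,mm in comps(m,60):
        P=pts(mm); w=cast(n,P,18); c,t,L=axis(w)
        out.append((np.round(P.mean(0)),np.round(c),round(t,2),np.round(L)))
    return out
E
python3 - <<'E'
from h import *
for n in("top","scene"):
    im=robot.camera(n); h=hsv(im)
    print(n)
    for t in tubes(n,im): 
        u=t[0].astype(int); print(*t, h[u[1],u[0]])
    m=(h[...,0]>100)&(h[...,0]<128)&(h[...,1]>110)&(h[...,2]>60)
    for a,mm in comps(m,12):
        P=pts(mm)
        if n=="top" and not(280<P[:,0].mean()<430 and 130<P[:,1].mean()<270): continue
        if n=="scene" and P[:,1].mean()>240: continue
        print("blue",a,P.mean(0).round(1),*[ (z,)+tuple(np.round(q,2).tolist() for q in axis(cast(n,P,z))) for z in (14,32,84)])
    w=(h[...,1]<40)&(h[...,2]>150)
    for a,mm in comps(w,300):
        P=pts(mm); c=P.mean(0)
        if n=="top" and not(280<c[0]<400 and 160<c[1]<240): continue
        if n=="scene" and not(150<c[0]<290 and 150<c[1]<240): continue
        r=cv2.minAreaRect(cast(n,P,10).astype(np.float32)); print("white",a,c.round(1),r)
E
```

```text
top
[421.  25.] [1208. -417.] 1.57 [71. 16.] [ 12 152  72]
[290.  27.] [1209.   52.] 1.52 [76. 16.] [ 10 143  73]
[226. 187.] [634. 284.] 2.15 [77. 34.] [ 11 155 207]
[259. 197.] [600. 171.] 0.7 [79. 30.] [ 11 150 208]
[193. 210.] [559. 396.] 1.15 [63. 31.] [ 12 157 211]
[257. 231.] [483. 178.] 2.32 [55. 32.] [ 11 151 208]
[226. 254.] [405. 285.] 0.13 [98. 34.] [ 12 155 209]
blue 209 [403.4 209. ] (14, [549.62, -325.57], 1.7, [93.28, 25.86]) (32, [548.1, -319.97], 1.7, [92.08, 25.52]) (84, [543.71, -303.77], 1.7, [88.59, 24.56])
blue 139 [402.5 248.1] (14, [416.03, -316.47], 1.5, [52.44, 29.94]) (32, [416.24, -310.98], 1.5, [51.76, 29.56]) (84, [416.84, -295.13], 1.5, [49.8, 28.44])
white 420 [352.5 171.8] ((636.740478515625, -111.84867858886719), (147.62835693359375, 365.942626953125), 0.4011461138725281)
white 4816 [335.6 203.9] ((572.4041137695312, -93.59672546386719), (193.93524169921875, 309.8547668457031), 1.7680290937423706)
scene
[358. 214.] [402. 282.] 0.15 [130.  35.] [  9 144 216]
[311. 213.] [479. 174.] 2.6 [64. 49.] [  8 141 193]
[284. 235.] [596. 166.] 0.69 [106.  33.] 
[... 181 characters left out ...]
34.31]) (32, [418.62, -309.24], 1.27, [64.4, 33.52]) (84, [475.16, -245.74], 1.27, [60.01, 31.23])
blue 178 [171.7 146.2] (14, [476.07, -396.55], 1.64, [109.06, 34.61]) (32, [493.87, -373.07], 1.64, [106.55, 33.81]) (84, [545.28, -305.21], 1.64, [99.28, 31.51])
blue 47 [210.4 190.2] (14, [570.59, -122.64], 0.04, [168.87, 4.11]) (32, [586.21, -105.46], 0.04, [164.97, 4.01]) (84, [631.32, -55.86], 0.04, [153.72, 3.74])
blue 50 [235.7 203.3] (14, [570.01, -22.83], 0.04, [169.84, 4.01]) (32, [585.64, -7.96], 0.04, [165.92, 3.92]) (84, [630.79, 35.0], 0.04, [154.61, 3.65])
white 3815 [219.4 195.8] ((567.0670166015625, -123.66845703125), (194.07388305664062, 359.3959655761719), 1.7395812273025513)
```

```bash
python3 - <<'E'
from h import *
im=cv2.imread("pics/top0.png")
cv2.imwrite("pics/crop1.png",cv2.resize(im[150:260,280:430],None,fx=5,fy=5,interpolation=cv2.INTER_CUBIC))
cv2.imwrite("pics/crop2.png",cv2.resize(im[140:280,170:285],None,fx=4,fy=4,interpolation=cv2.INTER_CUBIC))
E
```

```text
(no output)
```

View pics/crop1.png

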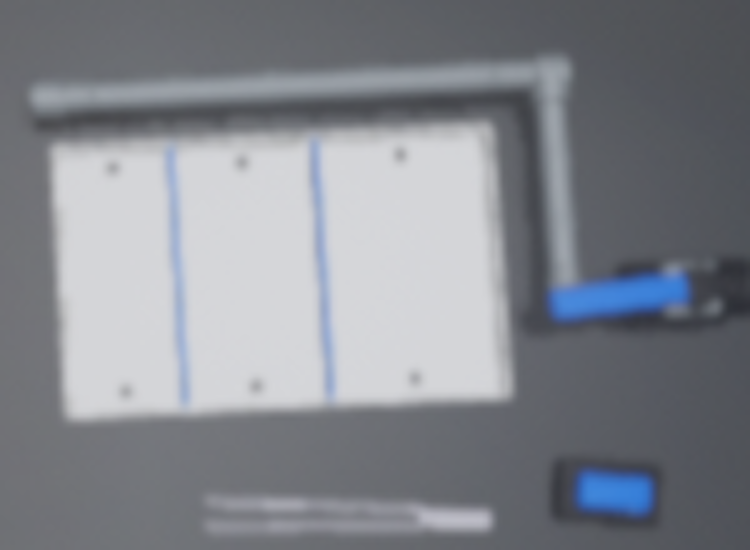

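View pics/crop2.png

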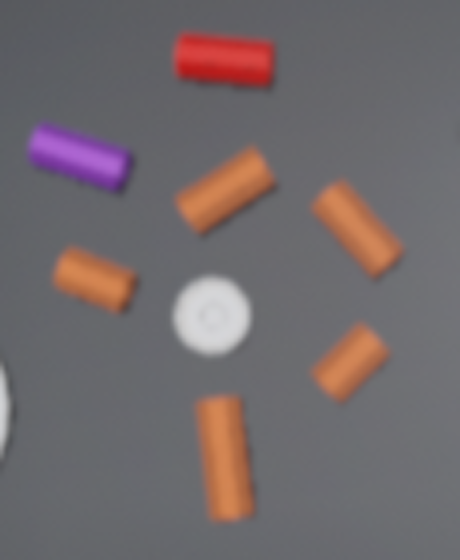

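The close crops confirm five orange octagonal tubes: two short, two mid and one long. The red and purple ones stand clearly apart. The lever runs from crop x 553 to 690, with its tip on the tray side. Next I'll refine the tray and the lever axis.

```bash
python3 - <<'E'
from h import *
im=robot.camera("top"); h=hsv(im)
b=(h[...,0]>100)&(h[...,0]<128)&(h[...,1]>45)
b[:, :300]=0; b[:175]=0; b[238:]=0; b2=b.copy(); b2[:,360:]=0
for a,mm in comps(b2,15):
    P=pts(mm); w=cast("top",P,14); print("rib",a,*axis(w), w.min(0),w.max(0))
for n in("top","scene"):
    im=robot.camera(n); h=hsv(im)
    m=(h[...,0]>100)&(h[...,0]<128)&(h[...,1]>110)&(h[...,2]>60)
    for a,mm in comps(m,100):
        P=pts(mm); c=P.mean(0)
        if (n=="top" and abs(c-[403,209]).max()<6) or (n=="scene" and abs(c-[171,146]).max()<6):
            w=cast(n,P,84 if n=="top" else 81); c,t,L=axis(w); u=np.array([np.cos(t),np.sin(t)])
            s=(w-c)@u; e=np.percentile(s,[1,99]); print(n,"lever",c,t,L,c+e[0]*u,c+e[1]*u)
E
python3 -m creep '0 0 0 0 0 0' 1 60
```

```text
rib 76 [ 573.71119893 -122.37006244] 0.03775572872108901 [180.69903667   5.27090213] [ 487.45440201 -127.43402284] [ 657.19428594 -117.48142929]
rib 35 [608.83048301 -21.43172006] 0.03409726176592098 [99.9666059   4.20566108] [557.93753268 -23.53277862] [655.34655498 -17.56846377]
rib 26 [517.89304916 -24.54383095] 0.029625625962085067 [77.40150086  4.63432589] [485.62212528 -27.46483801] [551.03119848 -21.8131757 ]
top lever [ 543.70694473 -303.76951712] 1.7032898573668265 [88.58991996 24.5567329 ] [ 549.6155362  -348.10358173] [ 537.69944902 -258.69334211]
scene lever [ 542.49353122 -309.11457801] 1.6534360422560284 [99.78973915 32.06138679] [ 546.69095459 -359.79074276] [ 538.39446615 -259.62590894]
time_s: 0.48
position: [163.6, 603.2, 303.8]
tcp_rot: [0.415, 3.114, -0.0]
force: [0.4, 0.8, 1.0]
finger_gap: 69.6
finger_force: 0.0
```

```bash
python3 -m creep '.78 -.6 -.1 0 0 0;.78 -.6 -.1 0 0 0;.78 -.6 -.1 0 0 0;.78 -.6 -.1 0 0 0;.78 -.6 -.1 0 0 0;.78 -.6 -.1 0 0 0;.78 -.6 -.1 0 0 0;.78 -.6 -.1 0 0 0;.78 -.6 -.1 0 0 0' 1 60
python3 -m creep '0.06 -1 0 0 0 0;0.06 -1 0 0 0 0;0.06 -1 0 0 0 0;0.06 -1 0 0 0 0;0.06 -1 0 0 0 0;0.06 -1 0 0 0 0;0.06 -1 0 0 0 0;0.06 -1 0 0 0 0;0.06 -1 0 0 0 0'
```

```text
time_s: 1.6
position: [556.7, 298.9, 253.2]
tcp_rot: [0.425, 3.112, -0.003]
force: [-1.4, 1.0, 0.3]
finger_gap: -0.1
finger_force: 0.0
time_s: 2.72
position: [582.7, -201.7, 253.9]
tcp_rot: [0.425, 3.113, -0.003]
force: [0.2, 0.9, -0.1]
finger_gap: 0.1
finger_force: 0.0
```

```bash
python3 -m creep '.01 -.16 0 0 0 0;.01 -.16 0 0 0 0;.01 -.16 -.12 0 0 0;.01 -.16 -.226 0 0 0;.01 -.16 -.226 0 0 0'
python3 - <<'E'
from h import *
cv2.imwrite("pics/lev1.png",cv2.resize(robot.camera("scene")[90:230,100:290,::-1],None,fx=4,fy=4,interpolation=cv2.INTER_CUBIC))
E
```

```text
time_s: 3.35
position: [587.3, -274.8, 137.8]
tcp_rot: [-0.412, -3.108, -0.003]
force: [0.3, 0.2, 1.5]
finger_gap: 0.3
finger_force: 0.0
```

View pics/lev1.png

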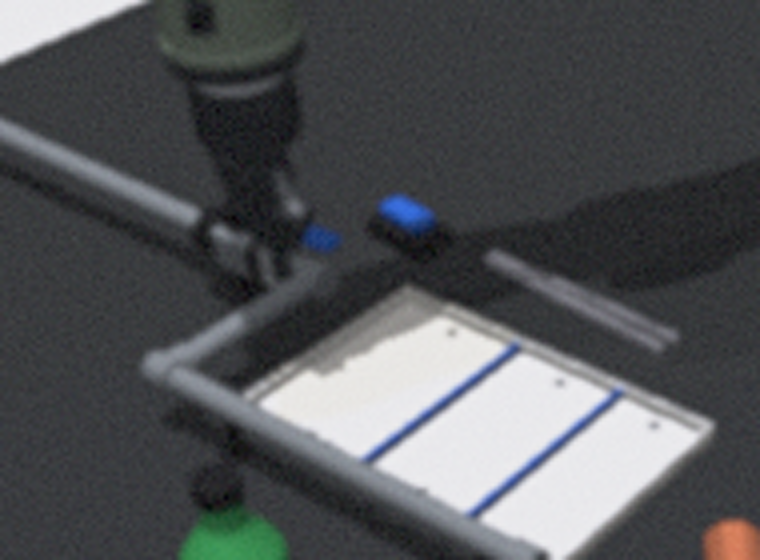

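```bash
python3 -m creep '-.043 -.007 0 0 0 0;-.06 -.005 0 0 0 0;-.076 -.004 0 0 0 0;-.1 -.007 0 0 0 0;-.124 -.011 0 0 0 0;-.146 -.02 0 0 0 0;-.166 -.031 0 0 0 0;-.184 -.046 0 0 0 0;-.201 -.063 0 0 0 0;-.215 -.084 0 0 0 0;-.225 -.104 0 0 0 0;-.229 -.112 0 0 0 0'
python3 -m creep '0 -.004 0 0 0 0;0 -.008 0 0 0 0;0 -.012 0 0 0 0;0 -.016 0 0 0 0'
```

```text
time_s: 4.9
position: [473.5, -333.6, 140.7]
tcp_rot: [-0.416, -3.113, -0.0]
force: [2.9, 3.7, 0.6]
finger_gap: -0.3
finger_force: 1.4
time_s: 5.4
position: [473.6, -338.9, 140.4]
tcp_rot: [-0.413, -3.111, -0.004]
force: [-4.8, 18.2, 7.9]
finger_gap: -0.1
finger_force: 9.8
```

```bash
python3 -m creep '0 .06 0 0 0 0;0 .06 .1 0 0 0;0 .06 .22 0 0 0;0 .06 .22 0 0 0;' 1 2>&1 | tail -6
python3 -m creep '0 .06 0 0 0 0;0 .06 .1 0 0 0;0 .06 .22 0 0 0;0 .06 .22 0 0 0;.02 .96 .22 0 0 -1;.02 .96 .22 0 0 -1;.02 .96 .22 0 0 -1;.02 .96 .22 0 0 -1;.02 .96 .22 0 0 -1;.02 .96 .22 0 0 -1;.02 .96 .22 0 0 -1;.02 .96 .22 0 0 -1' -1 >/dev/null; python3 - <<'E'
from h import *
from scipy.spatial.transform import Rotation as R
o=robot.get_obs(); y=R.from_rotvec(o["tcp_rot"]).as_matrix()[:,1]
print(o["time_s"],o["position"],np.arctan2(y[1],y[0]),o["joint_positions"].round(2),o["finger_gap"])
im=robot.camera("top");cv2.imwrite("pics/lev2.png",cv2.resize(im[150:260,280:430,::-1],None,fx=3,fy=3,interpolation=cv2.INTER_CUBIC))
h=hsv(im);m=(h[...,0]>100)&(h[...,0]<128)&(h[...,1]>110)&(h[...,2]>60)
for a,mm in comps(m,100):
    P=pts(mm); print(P.mean(0),*axis(cast("top",P,84)))
E
```

```text
time_s: 5.9
position: [475.6, -312.0, 255.2]
tcp_rot: [0.414, 3.107, -0.005]
force: [-0.5, -0.6, -0.8]
finger_gap: 0.1
finger_force: 0.0
7.4 [483.57892173 172.26350101 360.05753447] 0.8087440545658694 [-0.4   0.28 -0.07  1.82  0.02  1.04  0.33] 85.77425765390684
[159.25438596 124.43859649] [840.53970883 497.34483276] 2.269797331949337 [58.02769652 29.04101143]
[ 29.83067093 171.12495563] [690.18814945 925.78518701] 3.138787145229107 [233.22648546 157.29434798]
[421.31603774 222.90566038] [ 497.34736397 -359.67954674] 0.03139287595280793 [92.93359494 23.99562923]
[402.51798561 248.09352518] [ 416.83990977 -295.12880076] 1.5021181337941878 [49.80118852 28.43729266]
```

View pics/lev2.png

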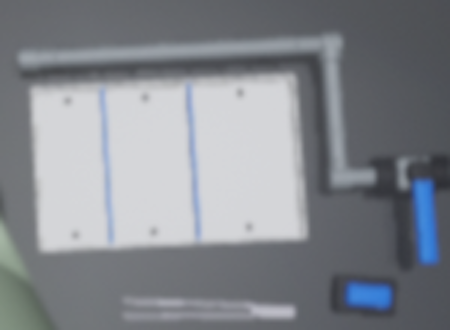

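```bash
python3 -m creep '-.006 .014 -.12 0 0 -.11;-.006 .014 -.24 0 0 -.11;-.006 .014 -.36 0 0 -.11;-.006 .014 -.46 0 0 -.11;-.006 .014 -.54 0 0 -.11;-.006 .014 -.574 0 0 -.11;-.006 .014 -.574 0 0 -.11' -1 
python3 -m creep '0 0 0 0 0 0;0 0 0 0 0 0;0 0 0 0 0 0;0 0 0 0 0 0;0 0 .05 0 0 0;0 0 .15 0 0 0;0 0 .25 0 0 0;0 0 .3 0 0 0' 1 60
```

```text
time_s: 8.32
position: [480.8, 175.9, 73.4]
tcp_rot: [-1.252, -2.88, 0.002]
force: [0.3, 0.1, -0.0]
finger_gap: 85.7
finger_force: 0.0
time_s: 9.32
position: [481.5, 176.3, 226.9]
tcp_rot: [1.251, 2.879, 0.004]
force: [-0.4, -0.2, -0.1]
finger_gap: 35.1
finger_force: 60.8
```

```bash
python3 -m creep '.247 -.315 0 0 0 -1;.247 -.315 0 0 0 -1;.247 -.315 0 0 0 -1;.247 -.315 0 0 0 -1;.247 -.315 0 0 0 -1' | sed -n 2,3p
python3 -m creep '0 0 0 0 0 -.43;0 0 -.1 0 0 -.43;0 0 -.2 0 0 -.43;0 0 -.25 0 0 -.43;0 0 -.28 0 0 -.43;0 0 -.29 0 0 -.43;0 0 -.29 0 0 -.43'
python3 - <<'E'
from h import *
from scipy.spatial.transform import Rotation as R
o=robot.get_obs(); y=R.from_rotvec(o["tcp_rot"]).as_matrix()[:,1]
print(np.arctan2(y[1],y[0]),o["force"])
for t in tubes("top")+tubes("scene"): print(*t)
cv2.imwrite("pics/p1.png",cv2.resize(robot.camera("scene")[130:290,130:400,::-1],None,fx=2.9,fy=2.9,interpolation=cv2.INTER_CUBIC))
E
```

```text
position: [604.5, 18.3, 223.9]
tcp_rot: [-1.926, -2.481, -0.0]
time_s: 10.82
position: [604.8, 19.3, 79.9]
tcp_rot: [2.18, 2.261, 0.002]
force: [-0.5, -0.1, -1.0]
finger_gap: 35.0
finger_force: 60.9
0.036638623664077045 [-0.45872684 -0.08240085 -1.04660141]
[421.  25.] [1209. -416.] 1.56 [73. 16.]
[290.  27.] [1208.   50.] 1.52 [74. 16.]
[226. 187.] [634. 284.] 2.14 [77. 35.]
[259. 197.] [599. 169.] 0.71 [80. 32.]
[193. 210.] [559. 396.] 1.16 [63. 32.]
[226. 254.] [405. 285.] 0.13 [98. 34.]
[358. 215.] [402. 283.] 0.16 [128.  36.]
[243. 213.] [594.  26.] 0.98 [53. 24.]
[284. 235.] [596. 166.] 0.69 [106.  34.]
[368. 265.] [555. 393.] 1.01 [74. 39.]
[313. 263.] [631. 281.] 2.18 [80. 45.]
```

View pics/p1.png

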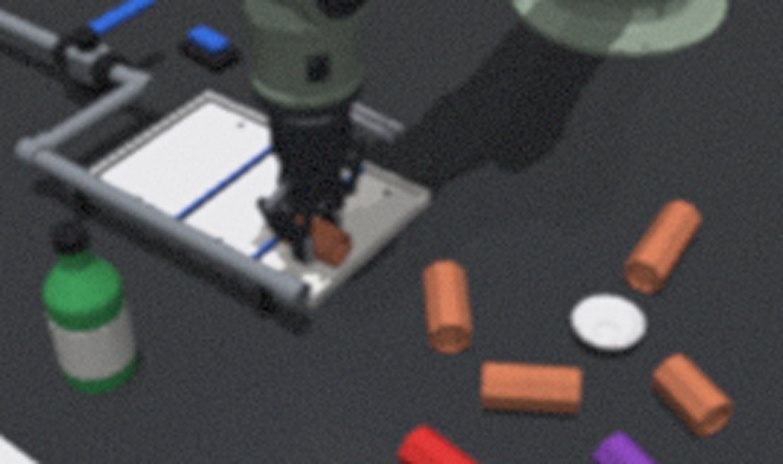

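```bash
python3 -m creep '0 0 0 0 0 0;0 0 0 0 0 0;0 0 .02 0 0 0;0 0 .12 0 0 0;0 0 .24 0 0 0;0 0 .35 0 0 0;0 0 .35 0 0 0' -.18 
python3 -m creep '-.095 .752 0 0 0 -.91;-.095 .752 0 0 0 -.91;-.095 .752 0 0 0 -.91;-.095 .752 0 0 0 -.91;-.095 .752 0 0 0 -.91;-.095 .752 0 0 0 -.91;-.095 .752 0 0 0 -.91;-.095 .752 0 0 0 -.91' -1 | sed -n 1,2p
python3 - <<'E'
from h import *
for t in tubes("top")+tubes("scene"): print(*t)
E
```

```text
time_s: 11.85
position: [606.0, 18.6, 258.9]
tcp_rot: [2.178, 2.257, 0.009]
force: [0.9, -0.2, -0.3]
finger_gap: 50.4
finger_force: 0.0
time_s: 12.85
position: [556.9, 394.4, 253.4]
[421.  25.] [1208. -416.] 1.54 [76. 16.]
[290.  27.] [1208.   51.] 1.51 [74. 15.]
[226. 187.] [634. 284.] 2.16 [77. 35.]
[259. 197.] [600. 170.] 0.7 [79. 30.]
[303. 194.] [606.  18.] 1.61 [48. 19.]
[194. 210.] [558. 393.] 1.05 [60. 31.]
[226. 254.] [405. 285.] 0.12 [98. 34.]
[238. 212.] [599.  11.] 1.44 [70. 35.]
[354. 220.] [428. 284.] 0.33 [84. 31.]
[284. 235.] [596. 166.] 0.7 [107.  33.]
[368. 266.] [556. 394.] 1.01 [74. 40.]
[313. 263.] [631. 281.] 2.17 [79. 45.]
```

```bash
python3 -m creep '0 0 -.12 0 0 0;0 0 -.22 0 0 0;0 0 -.3 0 0 0;0 0 -.34 0 0 0;0 0 -.36 0 0 0;0 0 -.36 0 0 0' -1 | sed -n 2,4p
python3 -m creep '0 0 0 0 0 0;0 0 0 0 0 0;0 0 0 0 0 0;0 0 0 0 0 0;0 0 .05 0 0 0;0 0 .15 0 0 0;0 0 .25 0 0 0;0 0 .3 0 0 0' 1 60
```

```text
position: [557.5, 394.6, 74.5]
tcp_rot: [2.635, 1.71, 0.001]
force: [0.2, 0.9, 0.6]
time_s: 14.7
position: [557.6, 395.0, 227.1]
tcp_rot: [-2.635, -1.711, -0.005]
force: [0.2, -0.0, -0.6]
finger_gap: 35.0
finger_force: 60.0
```

```bash
python3 -m creep '-.053 -.757 0 0 0 .91;-.053 -.757 0 0 0 .91;-.053 -.757 0 0 0 .91;-.053 -.757 0 0 0 .91;-.053 -.757 0 0 0 .91;-.053 -.757 0 0 0 .91;-.053 -.757 0 0 0 .91;-.053 -.757 0 0 0 .91' | sed -n '2p;5,6p'
python3 -m creep '0 0 -.1 0 0 0;0 0 -.2 0 0 0;0 0 -.25 0 0 0;0 0 -.28 0 0 0;0 0 -.29 0 0 0;0 0 -.29 0 0 0'
python3 - <<'E'
from h import *
for t in tubes("top")+tubes("scene"): print(*t)
E
```

```text
position: [530.7, 16.3, 224.2]
finger_gap: 34.5
finger_force: 65.5
time_s: 16.45
position: [531.0, 16.8, 79.6]
tcp_rot: [2.18, 2.261, 0.001]
force: [0.2, -0.1, 0.2]
finger_gap: 34.5
finger_force: 65.6
[421.  25.] [1208. -416.] 1.57 [72. 16.]
[291.  27.] [1208.   49.] 1.53 [73. 16.]
[226. 187.] [634. 284.] 2.15 [77. 34.]
[259. 197.] [599. 170.] 0.71 [80. 31.]
[226. 254.] [405. 285.] 0.13 [98. 34.]
[260. 199.] [519.  24.] 0.92 [54. 26.]
[358. 214.] [401. 282.] 0.15 [129.  35.]
[238. 212.] [598.  11.] 1.46 [69. 36.]
[284. 235.] [596. 166.] 0.69 [107.  34.]
[313. 263.] [631. 281.] 2.17 [79. 46.]
```

```bash
python3 -m creep '0 0 0 0 0 0;0 0 0 0 0 0;0 0 .02 0 0 0;0 0 .12 0 0 0;0 0 .24 0 0 0;0 0 .35 0 0 0;0 0 .35 0 0 0' -.18 | sed -n '2p;5p'
python3 -m creep '.135 .305 0 0 0 -1;.135 .305 0 0 0 -1;.135 .305 0 0 0 -1;.135 .305 0 0 0 -1' -1 | sed -n 1,2p
python3 -m creep '0 0 0 0 0 -.81;0 0 -.12 0 0 -.81;0 0 -.22 0 0 -.81;0 0 -.3 0 0 -.81;0 0 -.34 0 0 -.81;0 0 -.36 0 0 -.81;0 0 -.36 0 0 -.81' | sed -n 2,4p
python3 -m creep '0 0 0 0 0 0;0 0 0 0 0 0;0 0 0 0 0 0;0 0 0 0 0 0;0 0 .05 0 0 0;0 0 .15 0 0 0;0 0 .25 0 0 0;0 0 .3 0 0 0' 1 60
python3 - <<'E'
from h import *
for t in tubes("top")+tubes("scene"): print(*t)
E
```

```text
position: [531.9, 16.2, 258.4]
finger_gap: 50.0
time_s: 17.92
position: [598.0, 172.4, 253.0]
position: [598.4, 168.5, 74.4]
tcp_rot: [-2.95, -1.08, -0.001]
force: [-0.3, 0.2, 0.4]
time_s: 19.8
position: [598.6, 168.8, 226.8]
tcp_rot: [-2.95, -1.08, -0.005]
force: [0.3, 0.3, -0.9]
finger_gap: 34.9
finger_force: 60.4
[421.  25.] [1208. -418.] 1.56 [67. 16.]
[290.  27.] [1208.   52.] 1.51 [76. 15.]
[220. 191.] [623. 304.] 0.04 [34. 30.]
[303. 194.] [606.  19.] 1.6 [48. 19.]
[303. 216.] [531.  19.] 1.67 [49. 19.]
[225. 253.] [409. 287.] 0.05 [96. 29.]
[285. 190.] [437.  57.] 0.66 [141.  37.]
[255. 198.] [523.  10.] 1.47 [67. 36.]
[358. 215.] [402. 283.] 0.14 [129.  36.]
[238. 212.] [598.  11.] 1.44 [70. 35.]
[313. 263.] [630. 281.] 2.16 [79. 46.]
```

```bash
python3 -m creep '.02 -.48 0 0 0 1;.02 -.48 0 0 0 1;.02 -.48 0 0 0 1;.02 -.48 0 0 0 1;.02 -.48 0 0 0 1' | sed -n '2p;5,6p'
python3 -m creep '0 0 0 0 0 .81;0 0 0 0 0 .81;0 0 -.1 0 0 .81;0 0 -.2 0 0 .81;0 0 -.25 0 0 .81;0 0 -.28 0 0 .81;0 0 -.29 0 0 .81;0 0 -.29 0 0 .81'
python3 - <<'E'
from h import *
for t in tubes("top")+tubes("scene"): print(*t)
E
```

```text
position: [607.4, -76.3, 223.3]
finger_gap: 35.1
finger_force: 60.3
time_s: 21.52
position: [608.4, -71.0, 79.6]
tcp_rot: [2.181, 2.261, 0.001]
force: [0.7, 0.1, 0.0]
finger_gap: 34.8
finger_force: 60.4
[421.  25.] [1208. -417.] 1.56 [71. 16.]
[290.  27.] [1208.   52.] 1.52 [77. 16.]
[226. 187.] [634. 284.] 2.15 [77. 34.]
[303. 194.] [605.  18.] 1.66 [51. 24.]
[304. 216.] [531.  17.] 1.55 [50. 24.]
[226. 254.] [405. 285.] 0.13 [98. 34.]
[255. 198.] [523.  10.] 1.45 [69. 36.]
[231. 208.] [598. -19.] 1.52 [134.  36.]
[358. 214.] [401. 282.] 0.15 [128.  36.]
[313. 263.] [631. 281.] 2.15 [80. 46.]
```

```bash
python3 -m creep '0 0 0 0 0 0;0 0 0 0 0 0;0 0 .02 0 0 0;0 0 .12 0 0 0;0 0 .24 0 0 0;0 0 .35 0 0 0;0 0 .35 0 0 0' -.18 | sed -n '2p;5p'
python3 -m creep '.05 .708 0 0 0 1;.05 .708 0 0 0 1;.05 .708 0 0 0 1;.05 .708 0 0 0 1;.05 .708 0 0 0 1;.05 .708 0 0 0 1;.05 .708 0 0 0 1;.05 .708 0 0 0 1' -1 | sed -n 1,2p
python3 -m creep '0 0 -.12 0 0 .08;0 0 -.22 0 0 .08;0 0 -.3 0 0 .08;0 0 -.34 0 0 .08;0 0 -.36 0 0 .08;0 0 -.36 0 0 .08' | sed -n 2,4p
python3 -m creep '0 0 0 0 0 0;0 0 0 0 0 0;0 0 0 0 0 0;0 0 0 0 0 0;0 0 .05 0 0 0;0 0 .15 0 0 0;0 0 .25 0 0 0;0 0 .3 0 0 0' 1 60
python3 - <<'E'
from h import *
for t in tubes("top")+tubes("scene"): print(*t)
E
```

```text
position: [609.5, -71.6, 259.0]
finger_gap: 50.3
time_s: 23.5
position: [633.0, 281.9, 253.6]
position: [633.5, 282.5, 74.5]
tcp_rot: [1.499, 2.76, 0.001]
force: [-1.3, -0.4, -0.6]
time_s: 25.25
position: [633.7, 283.0, 227.2]
tcp_rot: [1.498, 2.759, 0.004]
force: [0.1, -0.1, -0.9]
finger_gap: 35.0
finger_force: 60.2
[421.  25.] [1208. -416.] 1.55 [74. 16.]
[290.  27.] [1208.   51.] 1.51 [76. 16.]
[303. 194.] [605.  17.] 1.6 [50. 21.]
[330. 192.] [614. -76.] 1.62 [69. 14.]
[303. 216.] [531.  19.] 1.66 [47. 21.]
[211. 199.] [604. -88.] 1.49 [92. 35.]
[255. 198.] [523.  10.] 1.46 [67. 35.]
[358. 214.] [401. 283.] 0.15 [128.  35.]
[238. 212.] [598.  11.] 1.42 [70. 35.]
[306. 215.] [493. 167.] 0.5 [64. 34.]
[330. 217.] [457. 226.] 0.46 [64. 26.]
```

```bash
python3 -m creep '-.198 -.713 0 0 0 -1;-.198 -.713 0 0 0 -1;-.198 -.713 0 0 0 -1;-.198 -.713 0 0 0 -1;-.198 -.713 0 0 0 -1;-.198 -.713 0 0 0 -1;-.198 -.713 0 0 0 -1;-.198 -.713 0 0 0 -1' | sed -n '2p;5,6p'
python3 -m creep '0 0 -.1 0 0 -.08;0 0 -.2 0 0 -.08;0 0 -.25 0 0 -.08;0 0 -.28 0 0 -.08;0 0 -.29 0 0 -.08;0 0 -.29 0 0 -.08'
python3 - <<'E'
from h import *
for t in tubes("top")+tubes("scene"): print(*t)
cv2.imwrite("pics/p2.png",cv2.resize(robot.camera("scene")[140:260,140:290,::-1],None,fx=5,fy=5,interpolation=cv2.INTER_CUBIC))
E
```

```text
position: [534.0, -73.4, 223.5]
finger_gap: 35.0
finger_force: 60.3
time_s: 27.1
position: [534.5, -73.3, 79.5]
tcp_rot: [2.18, 2.261, 0.001]
force: [0.3, -1.1, 0.1]
finger_gap: 35.1
finger_force: 60.3
[421.  25.] [1208. -417.] 1.58 [69. 17.]
[290.  27.] [1208.   50.] 1.52 [75. 16.]
[303. 195.] [605.  18.] 1.65 [51. 25.]
[304. 216.] [531.  18.] 1.55 [49. 24.]
[226. 254.] [405. 285.] 0.13 [98. 34.]
[236. 189.] [523. -64.] 1.11 [63. 28.]
[211. 199.] [604. -88.] 1.49 [92. 36.]
[255. 198.] [523.  10.] 1.45 [69. 36.]
[358. 215.] [402. 282.] 0.15 [129.  36.]
[238. 212.] [598.  11.] 1.43 [70. 35.]
```

View pics/p2.png

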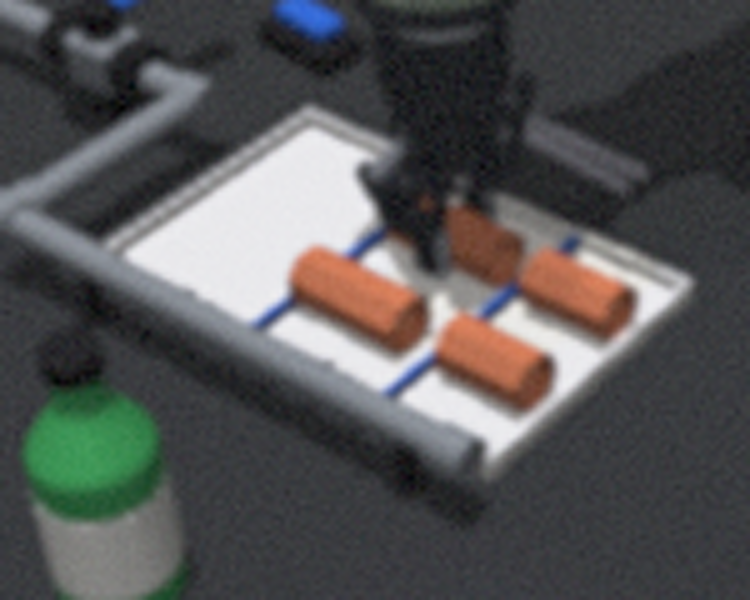

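```bash
python3 -m creep '0 0 0 0 0 0;0 0 0 0 0 0;0 0 .02 0 0 0;0 0 .12 0 0 0;0 0 .24 0 0 0;0 0 .35 0 0 0;0 0 .35 0 0 0' -.18 | sed -n '2p;5p'
python3 -m creep '-.13 .36 0 0 0 1;-.13 .36 0 0 0 1;-.13 .36 0 0 0 1;-.13 .36 0 0 0 1' -1 | sed -n 1,2p
python3 -m creep '-.13 .355 0 0 0 1;-.13 .355 0 0 0 1;-.13 .355 0 0 0 1;-.13 .355 0 0 0 1' | sed -n 1,2p
python3 -m creep '0 0 0 0 0 1;0 0 0 0 0 1;0 0 0 0 0 1;0 0 0 0 0 1' | sed -n 2,3p
python3 - <<'E'
from h import *
for t in tubes("top")+tubes("scene"): print(*t)
E
```

```text
position: [535.4, -74.0, 258.5]
finger_gap: 50.4
time_s: 28.62
position: [467.5, 109.9, 254.0]
time_s: 29.12
position: [402.4, 287.0, 253.8]
position: [404.6, 282.6, 253.7]
tcp_rot: [-0.059, -3.141, 0.001]
[421.  25.] [1208. -416.] 1.56 [72. 16.]
[289.  27.] [1209.   53.] 1.54 [77. 16.]
[303. 194.] [605.  18.] 1.61 [51. 22.]
[331. 192.] [613. -78.] 1.6 [68. 16.]
[303. 216.] [531.  19.] 1.65 [47. 22.]
[330. 214.] [535. -74.] 1.63 [69. 15.]
[230. 187.] [527. -83.] 1.51 [91. 35.]
[211. 199.] [604. -88.] 1.48 [93. 36.]
[255. 198.] [523.  10.] 1.47 [67. 36.]
[358. 215.] [405. 283.] 0.14 [127.  35.]
[238. 212.] [598.  11.] 1.43 [70. 35.]
```

```bash
python3 -m creep '0 0 -.12 0 0 .34;0 0 -.22 0 0 .34;0 0 -.3 0 0 .34;0 0 -.34 0 0 .34;0 0 -.36 0 0 .34;0 0 -.36 0 0 .34' | sed -n 2,4p
python3 -m creep '0 0 0 0 0 0;0 0 0 0 0 0;0 0 0 0 0 0;0 0 0 0 0 0;0 0 .05 0 0 0;0 0 .15 0 0 0;0 0 .25 0 0 0;0 0 .3 0 0 0' 1 60
python3 - <<'E'
from h import *
for t in tubes("top")+tubes("scene"): print(*t)
E
```

```text
position: [404.1, 283.6, 73.8]
tcp_rot: [0.211, -3.134, 0.001]
force: [-0.2, 0.4, 0.5]
time_s: 31.48
position: [404.5, 283.9, 226.6]
tcp_rot: [-0.211, 3.132, 0.002]
force: [0.3, 0.6, -1.8]
finger_gap: 35.0
finger_force: 61.2
[421.  25.] [1208. -416.] 1.56 [75. 16.]
[291.  27.] [1208.   49.] 1.52 [77. 16.]
[303. 194.] [605.  18.] 1.6 [51. 22.]
[331. 192.] [613. -78.] 1.59 [69. 15.]
[303. 216.] [531.  19.] 1.65 [47. 22.]
[331. 214.] [535. -75.] 1.63 [71. 15.]
[364. 172.] [208. 198.] 0.23 [158.  37.]
[230. 187.] [527. -83.] 1.51 [91. 36.]
[211. 199.] [604. -88.] 1.5 [91. 36.]
[255. 198.] [523.  10.] 1.45 [68. 36.]
[238. 212.] [598.  11.] 1.42 [70. 35.]
```

```bash
python3 -m creep '.171 -.466 0 0 0 -1;.171 -.466 0 0 0 -1;.171 -.466 0 0 0 -1;.171 -.466 0 0 0 -1' | sed -n '2p;5,6p'
python3 -m creep '.171 -.466 0 0 0 -1;.171 -.466 0 0 0 -1;.171 -.466 0 0 0 -1;.171 -.466 0 0 0 -1;.171 -.466 0 0 0 -1' | sed -n '2p;5,6p'
python3 -m creep '0 0 0 0 0 -1;0 0 0 0 0 -1;0 0 0 0 0 -1;0 0 0 0 0 -1' | sed -n 2,3p
python3 -m creep '0 0 -.1 0 0 -.34;0 0 -.2 0 0 -.34;0 0 -.25 0 0 -.34;0 0 -.28 0 0 -.34;0 0 -.29 0 0 -.34;0 0 -.29 0 0 -.34'
```

```text
position: [489.7, 48.7, 223.2]
finger_gap: 35.2
finger_force: 61.2
position: [574.8, -187.2, 222.3]
finger_gap: 34.9
finger_force: 61.2
position: [574.8, -181.5, 223.0]
tcp_rot: [-1.979, -2.439, 0.002]
time_s: 33.95
position: [575.4, -182.3, 79.6]
tcp_rot: [2.18, 2.262, 0.001]
force: [0.0, -0.6, -0.8]
finger_gap: 34.9
finger_force: 61.2
```

```bash
python3 -m creep '0 0 0 0 0 0;0 0 0 0 0 0;0 0 .02 0 0 0;0 0 .12 0 0 0;0 0 .24 0 0 0;0 0 .35 0 0 0;0 0 .35 0 0 0' -.18 | sed -n '2p;5p'
python3 -m creep '-.2 -.45 0 0 0 0;-.2 -.45 0 0 0 0;-.2 -.45 0 0 0 0;-.2 -.45 0 0 0 0;-.2 -.45 0 0 0 0' 1
python3 - <<'E'
from h import *
for n in("top","scene"):
    im=robot.camera(n)
    for t in tubes(n,im): print(*t)
    cv2.imwrite(f"pics/p3{n}.png",cv2.resize(im[150:265,280:430,::-1] if n=="top" else im[130:270,130:300,::-1],None,fx=4.2,fy=4.2,interpolation=cv2.INTER_CUBIC))
E
```

```text
position: [576.5, -182.8, 259.0]
finger_gap: 50.3
time_s: 35.45
position: [471.6, -411.7, 253.8]
tcp_rot: [-2.189, -2.254, 0.004]
force: [0.3, -0.2, -0.5]
finger_gap: -0.0
finger_force: 0.0
[421.  25.] [1208. -418.] 1.54 [71. 16.]
[291.  27.] [1208.   49.] 1.5 [75. 15.]
[331. 192.] [612. -80.] 1.61 [71. 19.]
[303. 194.] [605.  17.] 1.61 [51. 23.]
[364. 202.] [ 576. -189.] 1.58 [92. 19.]
[303. 216.] [531.  19.] 1.64 [47. 23.]
[331. 214.] [535. -75.] 1.61 [71. 18.]
[202. 189.] [ 585. -146.] 1.3 [226.  42.]
[230. 187.] [527. -83.] 1.5 [92. 35.]
[255. 198.] [523.  11.] 1.45 [69. 35.]
[238. 212.] [598.  11.] 1.42 [71. 35.]
```

View pics/p3top.png

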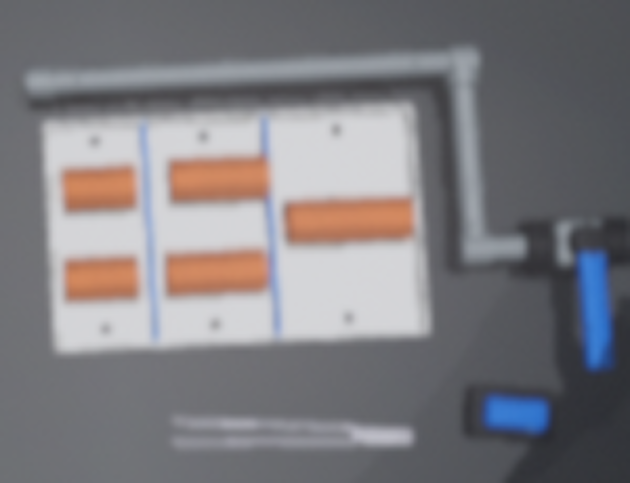

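View pics/p3scene.png

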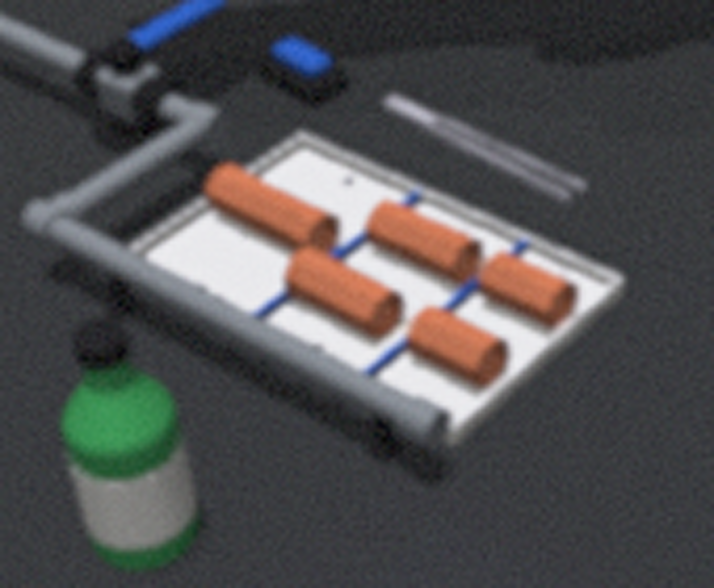

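All five tubes are in their rows. The far mid tube and the long tube sit close to their right-hand rib or wall, so I'll check whether they lie flat by comparing the two views.

```bash
python3 - <<'E'
from h import *
from scipy.spatial.transform import Rotation as R
im=robot.camera("scene"); h=hsv(im)
m=((h[...,0]>=3)&(h[...,0]<=15)&(h[...,1]>120)&(h[...,2]>60)).astype(np.uint8)
big=cv2.resize(m*255,None,fx=4,fy=4,interpolation=cv2.INTER_LINEAR)
er=cv2.erode((big>127).astype(np.uint8),np.ones((11,11)))
for a,mm in comps(er,400):
    P=pts(mm)/4-.375
    if P[:,1].mean()<150: continue
    w=cast("scene",P,18); c,t,L=axis(w); print("scene",c.round(1),round(t,3),L.round(),P.mean(0).round(1))
im=robot.camera("top"); h=hsv(im)
m=((h[...,0]>=3)&(h[...,0]<=15)&(h[...,1]>90)&(h[...,2]>60))
for a,mm in comps(m,60):
    P=pts(mm)
    if P[:,1].mean()<150: continue
    w=cast("top",P,22); c,t,L=axis(w); print("top",c.round(1),round(t,3),L.round())
E
```

```text
scene [ 585.2 -144. ] 1.3 [215.  33.] [202.2 188.9]
scene [526.7 -82.5] 1.564 [80. 25.] [230.4 186.9]
scene [523.2   9.1] 1.554 [58. 25.] [254.8 198.2]
scene [598.2  10.2] 1.478 [60. 26.] [238.1 211.7]
top [610.7 -81.2] 1.605 [77. 29.]
top [604.6  17.3] 1.624 [57. 30.]
top [ 575.2 -185.4] 1.598 [99. 29.]
top [534.2 -75.7] 1.615 [79. 29.]
top [530.6  18.5] 1.628 [54. 30.]
```

Both views agree to within about 1 mm on height, so the tubes are flat and in their rows. Now I'll open the lever from its right side.

```bash
python3 -m creep '0 0 -.1 0 0 0;0 0 -.2 0 0 0;0 0 -.226 0 0 0;0 0 -.226 0 0 0' | sed -n '2p;4p'
python3 -m creep '0 .03 0 0 0 0;.001 .051 0 0 0 0;-.005 .08 0 0 0 0;-.007 .104 0 0 0 0;-.004 .127 0 0 0 0;.002 .15 0 0 0 0;.011 .172 0 0 0 0;.023 .192 0 0 0 0;.039 .21 0 0 0 0;.057 .225 0 0 0 0;.077 .238 0 0 0 0;.096 .248 0 0 0 0' | sed -n '2p;4p'
python3 -m creep '.004 0 0 0 0 0;.008 0 0 0 0 0;.008 0 0 0 0 0' | sed -n '2p;4p'
```

```text
position: [475.6, -406.8, 141.3]
force: [-0.3, -0.2, 0.8]
position: [523.7, -282.8, 140.8]
force: [-3.5, -2.4, -0.4]
position: [525.6, -282.4, 140.5]
force: [-13.6, 4.5, 8.7]
```

```bash
python3 -m creep '-.06 0 0 0 0 0;-.06 0 .08 0 0 0;-.06 0 .22 0 0 0;-.06 0 .3 0 0 0;-.3 0 .3 0 0 0;-.3 0 .3 0 0 0;-.3 0 .3 0 0 0;-.3 0 .3 0 0 0' | sed -n '1,2p;4p'
python3 - <<'E'
from h import *
for n,z in(("top",84),("scene",81)):
    im=robot.camera(n); h=hsv(im); m=(h[...,0]>100)&(h[...,0]<128)&(h[...,1]>110)&(h[...,2]>60)
    for a,mm in comps(m,90):
        P=pts(mm); c=P.mean(0)
        if (n=="top" and abs(c-[405,210]).max()<20) or (n=="scene" and abs(c-[171,146]).max()<15): print(n,*axis(cast(n,P,z)))
    for t in tubes(n,im): print(*t)
    cv2.imwrite(f"pics/p4{n}.png",cv2.resize(im[150:265,280:430,::-1],None,fx=4.2,fy=4.2,interpolation=cv2.INTER_CUBIC))
E
```

```text
time_s: 39.02
position: [378.0, -283.2, 291.3]
force: [0.7, -0.3, 1.2]
top [ 547.89884838 -304.13988551] 1.6199270473124987 [89.69485149 23.49058106]
[421.  25.] [1208. -416.] 1.55 [73. 16.]
[290.  27.] [1208.   50.] 1.5 [74. 17.]
[331. 192.] [612. -80.] 1.6 [71. 19.]
[303. 194.] [606.  18.] 1.63 [51. 22.]
[364. 202.] [ 576. -189.] 1.58 [92. 19.]
[303. 216.] [531.  19.] 1.66 [47. 22.]
[331. 214.] [535. -75.] 1.61 [70. 18.]
scene [ 546.38959048 -309.02700298] 1.571818140342103 [99.05474813 31.20293453]
[202. 189.] [ 585. -146.] 1.3 [225.  42.]
[230. 187.] [527. -83.] 1.5 [90. 36.]
[255. 198.] [523.  10.] 1.45 [68. 36.]
[238. 212.] [598.  11.] 1.43 [70. 35.]
```

View pics/p4top.png

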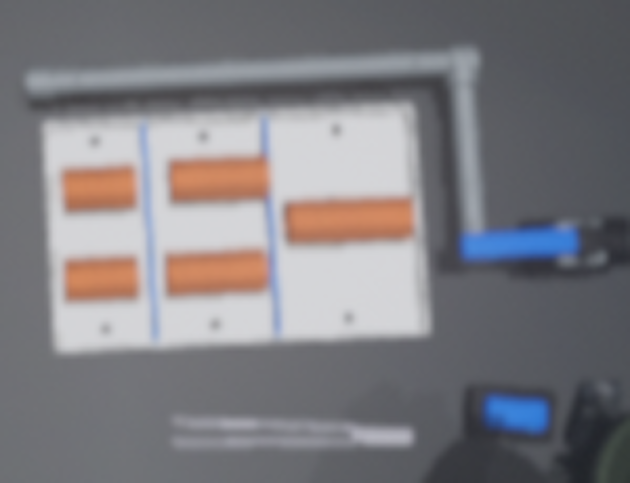

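```bash
python3 -c "
from bench import robot
print(robot.close_job())"
```

```text
the job is handed in; nothing more can be done
None
```

I turned the lever fully shut, laid all five tubes found (two short, two mid, one long) flat in their rows, turned the lever fully open again and handed the job in at about 39 s; the hand-in returned no verdict, and the far mid tube sits about 8 mm off its row's centreline, inside the 15 mm allowed.

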